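Hold the hinged board tray open at the index angle

ROBOT

A 6-joint arm with a two-finger parallel gripper is mounted at the origin on the work surface. World frame = base frame: x ahead of the robot, y to its left, z up, the work surface at z = 0. Lengths are in mm, angles in rad, forces in N, time in s.
With the tool pointing down it reaches from about 300 to 775 mm from the base axis. Payload 14.6 kg.
Tool frame: the origin (TCP) lies at the very end of the fingers, on their centre line; the grasp point (between the pads) lies 19 mm behind it (grip_point_offset is the distance from the TCP to the grasp point, in mm); z points along the fingers, y is the line along which they close (so a half turn about z gives the same grasp; the last joint's range is limited). The gripper opens to 85 mm and grips with 20 to 120 N. Pads are 22 mm wide; open, the fingers measure 114 mm over their backs; the gripper's body (76 mm by 85 mm) begins 54 mm behind the grasp point. The pads swing forward as they close: fully open they stand 13 mm farther back than shut.
Start: joints at [1.169, 0.3, 1.521, -0, 1.321, -0.067], TCP at [180.716, 519.453, 231.281] pointing down, gripper open.
Joint ranges: [-3.03, 3.03], [-0.79, 2.21], [0.23, 2.52], [-1.04, 4.18], [0, 3.07], [-2.55, 2.55]. Speed limits (rad/s): [2.22, 2.22, 2.57, 3.14, 3.14, 3.14].

INTERFACE

Orientations are given as a 3x3 rotation matrix whose columns are the frame's x, y, z axes.
In Python, from rig import get_state, snapshot, close_job, search_frame, cut_out, grip_point_offset gives the robot as it stands.
- The arm moves only by the shell command python3 -m creep 'ROWS'. ROWS is JSON, a list that holds one entry, the list of rows, each a list of 5 numbers: the finger opening in cm, from 0 to 8.54, then the shift along the tool's x, y, z in cm, then the turn about the tool's z in rad. In form: [[[hand, dx, dy, dz, spin], ...]]. A call has 1 to 5 rows; each row is the pose to reach, as a shift and turn from the pose commanded when the call began, along the tool's axes at that moment; what a row does not reach only later rows make up. A row lasts 1/8 s, in which the tool goes at most 62.5 mm and 10.7 degrees, less where a joint would pass 70% of its speed; a pose out of reach is approached as far as the arm can. A call with a gripper value outside its range is refused whole. The fingers move at their own pace and stop on an object; the grip force is fixed at half the most. Time passes only in rows, so rows that repeat a pose let the fingers close. It gives the time, the measured TCP pose, the force, the opening and the grip force at its end, in the units of the state.
- get_state(): the state, without advancing time (a new reading comes with each control period).
- snapshot(name): name is "scene" or "top"; returns a dict with "img" (420x560x3 uint8, red, green, blue), "vertical_fov" (degrees; the focal length in pixels is half the picture's height over the tangent of half this angle, whatever the lens; pixels are square), "cx", "cy" (the principal point, pixels), "cam_to_world" (4x4, takes a point from camera to world coordinates). Camera axes: x right, y down, z forward; pixel columns grow to the right and rows downward; lengths in mm; the calibration is good to about 2 mm. A picture is of the moment at which its call begins. There is no depth.
- close_job(): hands the job in; it is judged then, once.
Trained networks look in the newest picture that a camera, given by its name, has taken for a name from the list of things; names that differ only in an ending like _2 or _b are one class to them, and where a whole thing is asked for, a point or a joint stands for the part that bears it (a point fixed in the world has none). Each returns a list of dicts, best first, with "p" (0 to 1); they miss things now and then, are a little off and sometimes report something else, mostly with a low value. They report only what shows in the picture. A call takes as long as a camera call. They do not tell look-alikes from the thing itself.
- search_frame(camera, query): "bbox" ([left, top, right, bottom] in pixels, round what is visible of it).
- cut_out(camera, query): "region" (420x560 bool, what is visible of it) and "bbox" ([left, top, right, bottom] in pixels, round what is visible of it).
The state is a dict: "time": time; "joint_pos": joint angles; "joint_vel": joint speeds; "effort": joint torques, N m; "ee_pos": TCP position; "ee_rot": TCP orientation; "force": force on the tool from outside, world axes, zero at the start; "torque": the same for the moment, N m; "width": finger opening in mm; "finger_force": force on a finger pad.
Only numpy, scipy, OpenCV 4.12 (cv2) and the standard library are available. Lean on these libraries where they do the work, as an engineer would, in place of code of your own. Each camera call takes 0.05 s, during which the arm holds its last target. There are 200 camera calls.

TASK

The circuit-board tray on top of the opened head unit is hinged along one edge, has a pull knob at its free edge and drops shut when let go. With the gripper, swing the tray up until it stands parallel to the steel index arm at the end of its hinge, to within a few degrees, and finish while still holding it there, motionless, for inspection. Leave the index arm, the can, the screwdriver and the dish where they are.

Things in the scene. Friction and masses are not known exactly. Their poses are not given: they have to be found in the camera images.
- unit: opened head-unit chassis, fixed to the bench: a sheet-metal box 180 (its x) by 160 (its y) mm, 62 high; origin at the centre of its underside on the bench, z up. The tray's hinge runs along its x axis, 75 mm to the +y side of the origin and 68 mm up; the tray lies over the chassis and its knob sticks out past the -y side.
- tray (a joint): angle of the board tray (rad): 0 lying shut and level (how it starts), growing as the free edge swings up; stop at 1.5. The hinge is almost frictionless, the tray weighs about 0.3 to 0.6 kg and falls shut if let go.
- tray_hinge (a point): point on the hinge axis in the middle of the tray's hinged edge, 68 mm above the bench; turns with the tray: x along the hinge axis, -y from the hinge to the free edge, z out of the tray's board side. The tray is an aluminium plate 168 (x) by 146 (y) mm, 3 thick, with a green board and metal heat plate, parts up to 19 mm above the plate.
- tray_knob (a point): centre of the black plastic pull knob, a lying cylinder 18 mm in diameter and 24 mm long with its axis along the hinge direction, 190 mm from the hinge axis, in the plane of the plate, in the middle of the free edge, held by a strip 12 wide and 5 thick; 40 mm of free space between its centre and the plate's edge. Axes as tray_hinge. Its flat ends can be pinched from above, and it may turn between the fingers.
- index (a joint): angle of the index arm (rad), on the same scale as tray: the tray is parallel to the arm when both read the same. Set somewhere between 0.55 and 1.05; stiff, stays as set.
- index_tip (a point): pointed tip of the index arm, a flat steel bar 8 mm wide and 4 thick reaching 115 mm from the same hinge axis, in a plane 105 mm to the unit's +x side of the tray's middle (21 mm clear of the tray's side edge); -y points from the axis to the tip, x along the hinge.
- can_center (a point): centre, half-way up, of an upright plain metal can 52 mm in diameter and 130 tall standing behind the hinge side of the unit; not to be disturbed
- can: the same can; origin at the centre of its underside
- driver: screwdriver 170 mm long lying on the bench some 90 mm beyond the knob; origin under its middle; not to be disturbed
- dish: small steel dish 70 mm in diameter and 22 high beside the index-arm end of the unit; origin at the centre of its underside; not to be disturbed
Not all that is in view belongs to the job. Of the things that look like the can, take the one that is nearest to the robot's base at the start.

How it is judged (in metres and radians):
At the end, for the whole second after the job is handed in: The tray stands within 0.08 rad (4.6 degrees) of parallel to the index arm, moving slower than 0.1 rad/s, carried by the gripper's fingers (more than 0.3 N) and touched by none of the loose things; the index arm's tip is within 6 mm of where it was (angle between the y axis of tray_knob and the y axis of index_tip, either way round below 0.08 rad and velocity of joint tray between -0.1 and 0.1 rad/s and contact force between the fingers and tray above 0.3 N and contact force between tray and can below 0.1 N and contact force between tray and driver below 0.1 N and contact force between tray and dish below 0.1 N and distance of index_tip from where it was at the start of the episode below 0.006 m); the arm keeps its last pose, push and grip.
It fails at once if the index arm is moved (tip more than 6 mm) (distance of index_tip from where it was at the start of the episode above 0.006 m).
It fails at once if the can is disturbed (more than 20 mm) (distance of can_center from where it was at the start of the episode above 0.02 m).
It fails at once if the screwdriver is disturbed (more than 20 mm) (distance of driver from where it was at the start of the episode above 0.02 m).
It fails at once if the dish is disturbed (more than 20 mm) (distance of dish from where it was at the start of the episode above 0.02 m).
It also fails if it takes over 38 s, if anything falls off the work surface, if the arm or the gripper's body presses on something with over 40 N, if the wrist force passes 120 N, or if a joint passes its speed limit or range.

## Working session

There is one attempt and no reset: what is moved stays moved. The work goes in short steps, Python scripts to look and compute and a shell command to move; the robot and the scene stay as the last step left them, time stands still between calls to the robot, and variables do not carry over. Pictures are saved under pics/ and viewed, at most 10 in all, crops included, and the job is handed in when it is done.

```bash
mkdir -p pics; python3 - <<'E'
from rig import *
import cv2,numpy as np
s=get_state();print({k:np.round(v,3).tolist() for k,v in s.items()})
for c in("scene","top"):
    d=snapshot(c);cv2.imwrite(f"pics/{c}0.png",d["img"][:,:,::-1]);print(c,d["vertical_fov"],d["cx"],d["cy"],np.round(d["cam_to_world"],3).tolist())
    for q in("tray_knob","tray","index_tip","index","can","driver","dish","unit"):
        print(q,[(np.round(r["bbox"]).tolist(),round(r["p"],2)) for r in search_frame(c,q)[:3]])
E
```

```text
{'time': 0.0, 'joint_pos': [1.169, 0.3, 1.522, 0.0, 1.321, -0.067], 'joint_vel': [-0.0, -0.0, 0.0, 0.001, 0.002, -0.0], 'effort': [0.002, -54.35, -36.179, 0.0, 0.004, -0.0], 'ee_pos': [180.61, 519.242, 230.696], 'ee_rot': [[-0.944, 0.329, -0.0], [0.329, 0.944, -0.001], [0.0, -0.001, -1.0]], 'force': [0.053, 0.349, -0.203], 'torque': [0.036, 0.012, 0.079], 'finger_force': 0.0, 'width': 85.13}
scene 51.45054228898162 281.19152156871 216.35945839630645 [[-0.056, 0.777, -0.627, 1328.365], [0.998, 0.05, -0.027, 156.438], [0.01, -0.627, -0.779, 921.449], [0.0, 0.0, 0.0, 1.0]]
tray_knob [([232.0, 163.0, 313.0, 218.0], 0.74), ([201.0, 168.0, 218.0, 213.0], 0.25)]
tray [([232.0, 162.0, 311.0, 216.0], 0.96)]
index_tip [([271.0, 197.0, 300.0, 225.0], 0.72)]
index [([275.0, 198.0, 304.0, 227.0], 0.69)]
can [([343.0, 175.0, 364.0, 220.0], 0.83), ([351.0, 212.0, 380.0, 261.0], 0.61), ([383.0, 208.0, 415.0, 255.0], 0.56)]
driver [([198.0, 170.0, 217.0, 211.0], 0.57)]
dish [([253.0, 244.0, 287.0, 269.0], 0.63)]
unit [([234.0, 161.0, 321.0, 235.0], 0.71)]
top 50.74877635000226 282.376723488158 208.30219260091508 [[-0.009, -0.992, 0.128, 534.234], [-1.0, 0.007, -0.022, 132.568], [0.021, -0.129, -0.991, 953.129], [0.0, 0.0, 0.0, 1.0]]
tray_knob [([237.0, 210.0, 346.0, 306.0], 0.97)]
tray [([240.0, 208.0, 345.0, 309.0], 0.67)]
index_tip [([250.0, 194.0, 292.0, 203.0], 0.6)]
index [([251.0, 195.0, 288.0, 204.0], 0.45)]
can [([171.0, 229.0, 204.0, 259.0], 0.91), ([157.0, 166.0, 197.0, 204.0], 0.91), ([107.0, 177.0, 152.0, 212.0], 0.67)]
driver [([374.0, 231.0, 387.0, 312.0], 0.69), ([239.0, 211.0, 346.0, 304.0], 0.34)]
dish [([272.0, 157.0, 307.0, 188.0], 0.57)]
unit [([233.0, 195.0, 344.0, 308.0], 0.92)]
```

View pics/scene0.png

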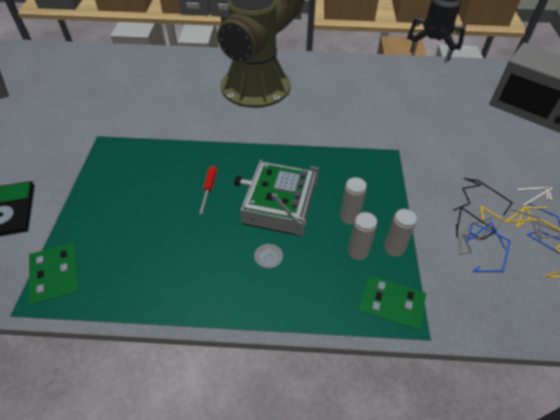

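View pics/top0.png

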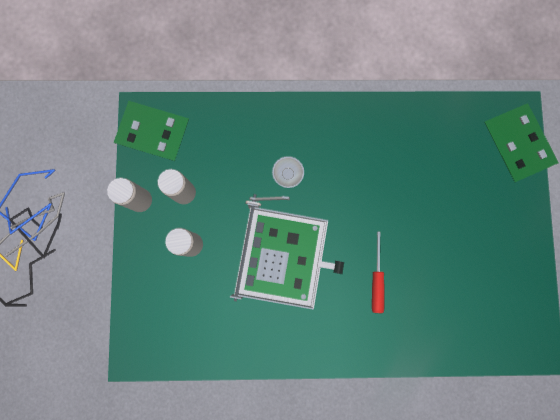

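The scene picture shows the knob at about (239,181), and the top picture shows it at (339,267). The index arm runs from (253,203) to (288,198) in the top view, and the near can is at (180,242). I'll enlarge both views to place the index and the knob.

```bash
python3 - <<'E'
import cv2
a=cv2.imread("pics/scene0.png")[155:240,225:335];b=cv2.imread("pics/top0.png")[185:315,225:355]
cv2.imwrite("pics/sc.png",cv2.resize(a,None,fx=7,fy=7,interpolation=cv2.INTER_CUBIC))
cv2.imwrite("pics/tc.png",cv2.resize(b,(598,598),interpolation=cv2.INTER_CUBIC))
E
```

```text
(no output)
```

View pics/sc.png

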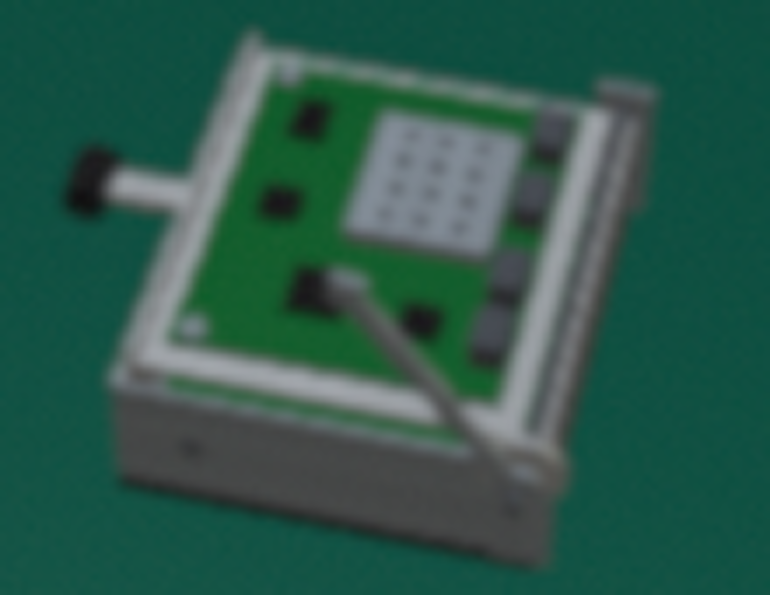

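View pics/tc.png

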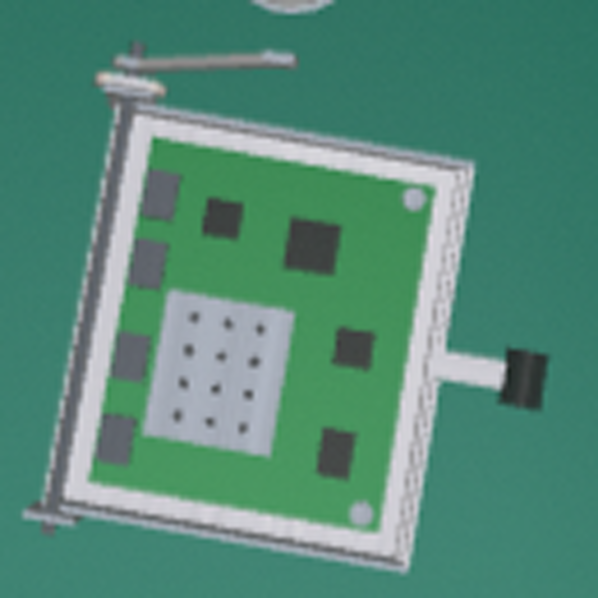

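```bash
cat > h.py <<'E'
import numpy as np
from rig import *
from scipy.optimize import least_squares
def cam(c):
    d=snapshot(c);return dict(f=d["img"].shape[0]/2/np.tan(np.radians(d["vertical_fov"])/2),c=np.array([d["cx"],d["cy"]]),M=np.array(d["cam_to_world"]),img=d["img"])
def proj(C,P):
    q=(np.asarray(P)-C["M"][:3,3])@C["M"][:3,:3];return C["c"]+C["f"]*q[...,:2]/q[...,2:]
def tri(cs,px): return least_squares(lambda P:np.ravel([proj(C,P)-p for C,p in zip(cs,px)]),[500,100,70.])
E
python3 - <<'E'
from h import *
S,T=cam("scene"),cam("top")
s=lambda x,y:np.array([225+(x+.5)/7-.5,155+(y+.5)/7-.5]); t=lambda x,y:np.array([225+(x+.5)/4.6-.5,185+(y+.5)/4.6-.5])
for n,a,b in(("knob",s(90,182),t(525,379)),("tip",s(330,284),t(297,60)),("c+",s(112,372),t(472,163)),("c-",s(250,35),t(407,571))):
    r=tri([S,T],[a,b]);print(n,r.x.round(1),r.fun.round(2))
def model(p):
    x,y,w,th=p;R=np.array([[np.cos(w),-np.sin(w),0],[np.sin(w),np.cos(w),0],[0,0,1]])
    L=np.array([[0,-115,68],[105,75-115*np.cos(th),68+115*np.sin(th)],[90,-80,62],[-90,-80,62]])
    return L@R.T+[x,y,0]
ms=[s(90,182),s(330,284),s(112,372),s(250,35)];mt=[t(525,379),t(297,60),t(472,163),t(407,571)]
f=lambda p:np.ravel([proj(S,model(p))-ms,proj(T,model(p))-mt])
for w in(0,1.5,-1.5,3):
    r=least_squares(f,[480,120,w,.8]);print(r.cost,r.x.round(3),r.fun.round(2).tolist())
    if r.cost<200: print(model(r.x).round(1))
print([ (c["bbox"]) for c in cut_out("top","can")[:1]])
E
```

```text
knob [530.6   3.1  72.8] [-0.24 -0.03 -0.18  0.01]
tip [656.  103.4 162.4] [-0.6  -0.03 -0.47  0.02]
c+ [624.1  23.2  72.5] [ 0.15  0.02  0.12 -0.01]
c- [450.7  56.3  77. ] [-0.7  -0.05 -0.49  0.02]
10.68565836172625 [ 5.50519e+02  1.16404e+02 -1.90000e-01  9.40000e-01] [0.11, 0.73, -0.48, 0.08, -0.5, 2.53, -0.95, 2.91, -0.71, 0.9, -0.61, 0.71, 0.64, 0.64, -0.38, 1.19]
[[528.8   3.5  68. ]
 [655.  103.6 160.9]
 [623.8  20.9  62. ]
 [447.   54.8  62. ]]
10.685658361726611 [ 5.50519e+02  1.16404e+02 -1.90000e-01  9.40000e-01] [0.11, 0.73, -0.48, 0.08, -0.5, 2.53, -0.95, 2.91, -0.71, 0.9, -0.61, 0.71, 0.64, 0.64, -0.38, 1.19]
[[528.8   3.5  68. ]
 [655.  103.6 160.9]
 [623.8  20.9  62. ]
 [447.   54.8  62. ]]
10.685658361726302 [ 5.50519e+02  1.16404e+02 -1.90000e-01  9.40000e-01] [0.11, 0.73, -0.48, 0.08, -0.5, 2.53, -0.95, 2.91, -0.71, 0.9, -0.61, 0.71, 0.64, 0.64, -0.38, 1.19]
[[528.8   3.5  68. ]
 [655.  103.6 160.9]
 [623.8  20.9  62. ]
 [447.   54.8  62. ]]
10.685658361726261 [550.519 116.404   6.093   0.94 ] [0.11, 0.73, -0.48, 0.08, -0.5, 2.53, -0.95, 2.91, -0.71, 0.9, -0.61, 0.71, 0.64, 0.64, -0.38, 1.19]
[[528.8   3.5  68. ]
 [655.  103.6 160.9]
 [623.8  20.9  62. ]
 [447.   54.8  62. ]]
[[105.9, 177.8, 153.0, 210.6]]
```

```bash
cat >> h.py <<'E'
K=np.array([529.5,3.3]);W=-0.19
def togo(xyz,w=W):
    s=get_state();R=np.array(s["ee_rot"]);d=np.array(xyz)-s["ee_pos"];y=np.arctan2(R[1,1],R[0,1])
    print("t",s["time"],"pos",np.round(s["ee_pos"],1),"width",s["width"],"go cm",(d@R/10).round(2),"spin",round(-(w-y),3),"F",np.round(s["force"],1),s["finger_force"])
E
python3 -m creep '[[[6,-5,-3.7,0.6,0.143],[6,-10,-7.4,1.2,0.286],[6,-15,-11.1,1.8,0.43],[6,-20,-14.8,2.4,0.572],[6,-25,-18.5,3,0.715]]]'
python3 -c "
from h import *
togo([*K,170])"
```

```text
time: 1.68
ee_pos: [356.8, 260.9, 201.4]
ee_rot: [[-0.494, 0.87, 0.001], [0.87, 0.494, 0.0], [0.0, 0.001, -1.0]]
force: [1.3, 1.0, -1.0]
width: 59.8
finger_force: 0.0
t 1.675 pos [356.8 260.9 201.4] width 59.782800371321535 go cm [-30.92   2.29   3.14] spin 0.707 F [ 1.3  1.  -1. ] 0.0
```

```bash
python3 -m creep '[[[5,-6.2,0.5,0.6,0.141],[5,-12.4,0.9,1.2,0.283],[5,-18.6,1.4,1.9,0.425],[5,-24.8,1.8,2.5,0.566],[5,-30.9,2.3,3.1,0.707]]]'
python3 -m creep '[[[5,0,0,2,0],[5,0,0,4,0]]]'
python3 - <<'E'
from h import *
import cv2
togo([*K,49])
S,T=cam("scene"),cam("top")
a=cv2.resize(S["img"][110:240,190:340,::-1],(600,520),interpolation=cv2.INTER_CUBIC)
cv2.imwrite("pics/appr.png",a)
E
```

```text
time: 2.3
ee_pos: [530.8, 4.0, 170.3]
ee_rot: [[0.19, 0.982, 0.001], [0.982, -0.19, 0.0], [0.0, 0.001, -1.0]]
force: [1.5, 0.6, 0.5]
width: 49.9
finger_force: 0.0
time: 2.55
ee_pos: [530.0, 5.3, 129.5]
ee_rot: [[0.186, 0.982, -0.0], [0.982, -0.186, 0.0], [0.0, -0.0, -1.0]]
force: [-0.6, 0.5, 0.6]
width: 50.2
finger_force: 0.0
t 2.55 pos [530.    5.3 129.5] width 50.16550853047822 go cm [-0.2  -0.01  8.05] spin 0.003 F [-0.6  0.5  0.6] 0.0
```

View pics/appr.png

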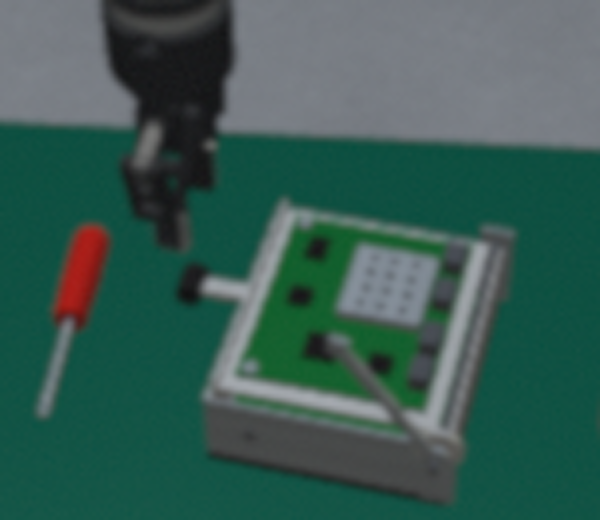

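The gripper at about (170,190) in the crop is straight above the knob at (190,283) and clear of everything else. I'll descend and close.

```bash
python3 -m creep '[[[5,-0.2,0,3,0],[5,-0.2,0,6,0],[5,-0.2,0,8,0],[5,-0.2,0,8,0]]]'
python3 -m creep '[[[1.5,0,0,0,0],[1.5,0,0,0,0],[1.5,0,0,0,0],[1.5,0,0,0,0],[1.5,0,0,0,0]]]'
python3 -c "
from h import *
togo([*K,49])"
```

```text
time: 3.15
ee_pos: [529.1, 4.2, 50.0]
ee_rot: [[0.185, 0.983, -0.002], [0.983, -0.185, 0.0], [-0.0, -0.002, -1.0]]
force: [1.1, -0.4, 0.9]
width: 50.4
finger_force: 0.0
time: 3.78
ee_pos: [528.3, 4.4, 51.9]
ee_rot: [[0.185, 0.983, -0.003], [0.983, -0.185, 0.0], [-0.0, -0.003, -1.0]]
force: [-18.9, 2.4, 17.1]
width: 22.6
finger_force: 59.1
t 3.775 pos [528.3   4.4  51.9] width 22.59933694690567 go cm [-0.09  0.14  0.29] spin 0.004 F [-18.9   2.4  17.1] 59.14260149002075
```

```bash
python3 -m creep '[[[1.5,0.1,-0.1,-1.9,0],[1.5,0.38,-0.1,-3.77,0],[1.5,0.85,-0.1,-5.61,0],[1.5,1.5,-0.1,-7.4,0],[1.5,2.33,-0.1,-9.11,0]]]'
python3 -c "
from h import *
togo([*K,49])"
```

```text
time: 4.4
ee_pos: [532.5, 27.7, 142.3]
ee_rot: [[0.185, 0.983, -0.0], [0.983, -0.185, 0.0], [0.0, -0.0, -1.0]]
force: [1.9, 7.0, -9.0]
width: 22.6
finger_force: 59.1
t 4.4 pos [532.5  27.7 142.3] width 22.598327692081824 go cm [-2.46  0.16  9.33] spin 0.004 F [ 1.9  7.  -9. ] 59.09572184085846
```

```bash
python3 -m creep '[[[1.5,0.99,0,-1.62,0],[1.5,2.14,0,-3.13,0],[1.5,3.44,0,-4.52,0],[1.5,4.86,0,-5.77,0],[1.5,4.86,0,-5.77,0]]]'
python3 - <<'E'
from h import *
import cv2
togo([*K,49])
S,T=cam("scene"),cam("top")
cv2.imwrite("pics/up_s.png",cv2.resize(S["img"][90:240,210:350,::-1],(700,750),interpolation=cv2.INTER_CUBIC)[150:])
cv2.imwrite("pics/up_t.png",cv2.resize(T["img"][185:315,225:355,::-1],(598,598),interpolation=cv2.INTER_CUBIC))
E
```

```text
time: 5.03
ee_pos: [541.6, 76.2, 200.0]
ee_rot: [[0.184, 0.983, -0.0], [0.983, -0.184, -0.0], [-0.0, -0.0, -1.0]]
force: [-6.6, -0.4, -3.4]
width: 22.6
finger_force: 61.3
t 5.025 pos [541.6  76.2 200. ] width 22.623417101959358 go cm [-7.38  0.16 15.1 ] spin 0.005 F [-6.6 -0.4 -3.4] 61.28870666027069
```

View pics/up_s.png

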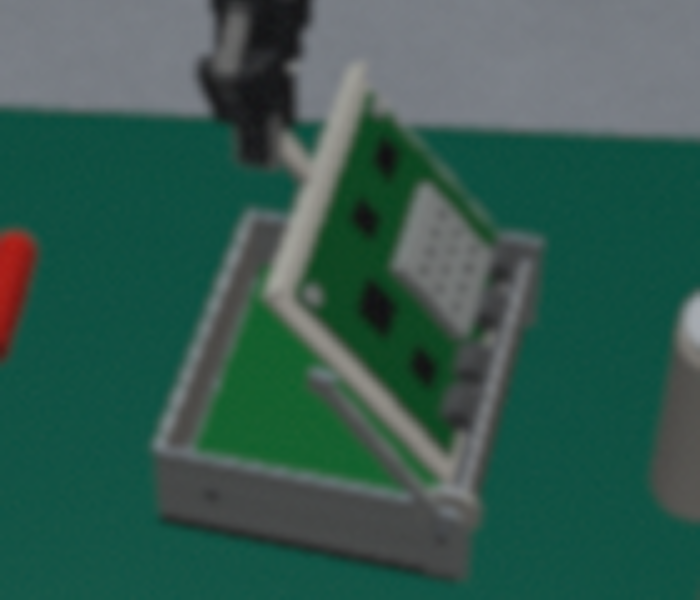

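View pics/up_t.png

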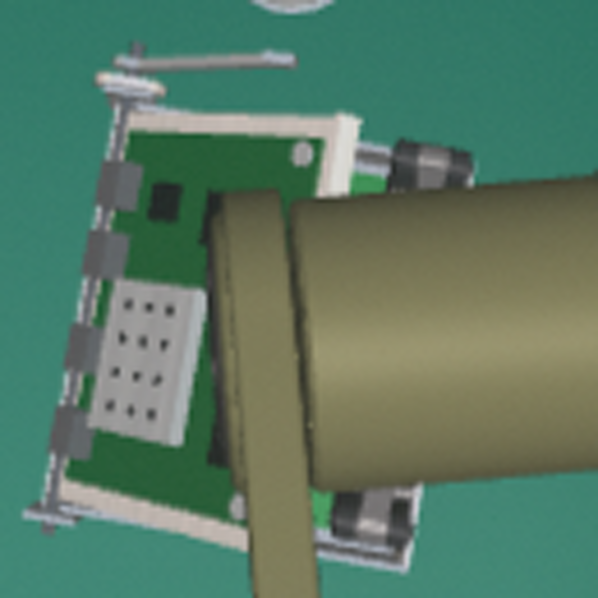

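The scene crop shows the tray held up. Its edge runs (280,298)→(440,480) and the arm (318,378)→(445,510), so they are nearly parallel. I'll convert those slopes to angles.

```bash
python3 - <<'E'
from h import *
import cv2
S,T=cam("scene"),cam("top")
def P(x,r,th,off=0,w=-.187,o=(550.5,116.4)):
    l=np.array([x,75-r*np.cos(th)+off*np.sin(th),68+r*np.sin(th)+off*np.cos(th)])
    return np.array([o[0]+np.cos(w)*l[0]-np.sin(w)*l[1],o[1]+np.sin(w)*l[0]+np.cos(w)*l[1],l[2]])
ang=lambda d:np.degrees(np.arctan2(d[1],d[0]))
for th in(.8,.85,.9,.95,1.0):
    print(th,"tray",ang(proj(S,P(84,10,th))-proj(S,P(84,145,th))).round(2),"arm",ang(proj(S,P(105,10,th))-proj(S,P(105,112,th))).round(2),
     "top tip px",(proj(T,P(105,115,th))).round(1),"top corner",proj(T,P(84,150,th,1.5)).round(1),"scene tip",proj(S,P(105,115,th)).round(1),"corner",proj(S,P(84,150,th,1.5)).round(1),"knob",P(0,190,th).round(1))
# measured line directions: fit edges on bright/dark pixels
g=cv2.resize(S["img"][120:240,210:350],None,fx=4,fy=4,interpolation=cv2.INTER_CUBIC)
L,*_=cv2.createLineSegmentDetector().detect(cv2.cvtColor(g,cv2.COLOR_RGB2GRAY))
for l in L[:,0]:
    d=l[2:]-l[:2]
    if np.hypot(*d)>50 and 35<abs(ang(d))%180<60 or 215<ang(d)%360<240: print((l/4+[210,120]*2).round(1),round(ang(d)%180,2))
print("tip meas scene",210+318/5-.4,120+376/5-.4,"corner",210+280/5,120+292/5,"top tip",225+297/4.6,185+60/4.6,"corner",225+358/4.6,185+118/4.6)
E
```

```text
0.8 tray 41.88 arm 41.46 top tip px [294.8 200.4] top corner [306.4 212.1] scene tip [266.3 197.2] corner [258.9 181.4] knob [539.8  60.  204.3]
0.85 tray 44.25 arm 43.8 top tip px [292.6 199.7] top corner [303.5 211.2] scene tip [268.1 196.4] corner [261.1 180.4] knob [541.1  66.9 210.7]
0.9 tray 46.73 arm 46.25 top tip px [290.3 198.9] top corner [300.5 210.3] scene tip [269.9 195.7] corner [263.5 179.4] knob [542.5  74.  216.8]
0.95 tray 49.31 arm 48.82 top tip px [287.9 198.2] top corner [297.2 209.4] scene tip [271.7 195.1] corner [266.  178.6] knob [543.9  81.5 222.5]
1.0 tray 52.02 arm 51.51 top tip px [285.4 197.5] top corner [293.8 208.4] scene tip [273.7 194.6] corner [268.5 177.8] knob [545.4  89.2 227.9]
[299.  210.7 268.4 179.1] 45.98
[271.3 151.5 266.  144.3] 54.08
[308.3 170.2 295.6 156.2] 47.91
[262.6 179.2 298.4 215.7] 45.53
[305.7 220.4 303.7 217.3] 57.42
tip meas scene 273.20000000000005 194.79999999999998 corner 266.0 178.4 top tip 289.5652173913044 198.04347826086956 corner 302.82608695652175 210.65217391304347
```

```bash
python3 - <<'E'
from h import *
S,T=cam("scene"),cam("top")
im=np.mean([cam("scene")["img"].astype(float) for _ in range(4)],0)
R=im[:,:,0]
for r in range(192,220,3): print(r,R[r,262:306].astype(int).tolist())
def band(p,q,r0,r1,h):
    pts=[]
    for r in range(r0,r1):
        c=p[0]+(q[0]-p[0])*(r-p[1])/(q[1]-p[1]);k=np.arange(int(round(c))-h,int(round(c))+h+1);v=R[r,k];w=np.clip(v-(v.min()+.3*(v.max()-v.min())),0,None)
        pts.append((r,(k*w).sum()/w.sum()))
    pts=np.array(pts);m=np.polyfit(pts[:,0],pts[:,1],1);e=pts[:,1]-np.polyval(m,pts[:,0])
    ok=abs(e)<1;m=np.polyfit(pts[ok,0],pts[ok,1],1)
    return np.degrees(np.arctan2(1,m[0])).round(2),m,e.std().round(2)
print("arm",band((274,196),(298.5,221.5),199,216,4))
print("tray",band((267,180),(299,214.5),184,208,4))
E
```

```text
192 [19, 20, 19, 20, 19, 21, 20, 20, 20, 27, 40, 56, 77, 102, 125, 140, 144, 139, 122, 93, 59, 31, 17, 13, 14, 14, 14, 14, 14, 15, 17, 19, 19, 18, 17, 17, 13, 24, 41, 57, 66, 68, 66, 65]
195 [20, 21, 20, 21, 20, 19, 19, 20, 31, 54, 76, 91, 99, 101, 99, 97, 109, 128, 141, 144, 138, 118, 85, 49, 24, 13, 13, 15, 14, 14, 15, 16, 16, 17, 17, 14, 14, 20, 30, 40, 44, 45, 46, 51]
198 [19, 20, 20, 19, 20, 19, 19, 19, 25, 34, 47, 56, 65, 71, 77, 78, 69, 64, 80, 105, 128, 140, 141, 130, 107, 76, 46, 24, 14, 12, 13, 13, 15, 15, 14, 18, 34, 52, 64, 70, 68, 67, 69, 74]
201 [21, 20, 21, 22, 20, 20, 21, 19, 18, 19, 19, 21, 28, 40, 54, 66, 78, 86, 85, 72, 63, 78, 105, 126, 138, 139, 128, 106, 75, 45, 24, 14, 11, 14, 15, 29, 48, 62, 66, 64, 63, 63, 67, 81]
204 [21, 21, 22, 20, 21, 21, 22, 20, 20, 21, 21, 21, 20, 22, 23, 31, 45, 60, 73, 81, 82, 73, 57, 55, 76, 104, 126, 138, 138, 126, 101, 69, 37, 19, 15, 17, 26, 34, 38, 42, 46, 54, 74, 101]
207 [21, 19, 21, 21, 21, 20, 20, 21, 22, 19, 20, 20, 21, 20, 20, 20, 21, 27, 40, 53, 65, 74, 81, 80, 70, 56, 61, 86, 112, 130, 140, 137, 122, 95, 64, 35, 17, 25, 5
[... 239 characters left out ...]
, 63, 52, 47, 44, 41, 36, 32, 27, 25, 23, 22, 21, 20, 20, 18, 19, 20, 23, 33, 49, 63, 73, 78, 77, 66, 50, 41, 57, 85, 112, 131, 139, 139, 130, 111, 100, 109, 111, 90]
216 [70, 70, 71, 71, 73, 75, 78, 82, 84, 86, 87, 89, 92, 94, 94, 89, 83, 79, 76, 74, 67, 58, 50, 44, 41, 40, 46, 55, 66, 77, 85, 84, 71, 61, 66, 84, 107, 120, 116, 105, 111, 115, 95, 68]
219 [71, 71, 71, 71, 71, 71, 71, 71, 71, 71, 70, 70, 70, 70, 70, 70, 71, 71, 72, 73, 75, 78, 82, 85, 86, 86, 88, 92, 95, 94, 85, 79, 84, 96, 102, 101, 100, 102, 106, 111, 119, 122, 107, 75]
arm (np.float64(51.18), array([  0.80463621, 118.31185655]), np.float64(0.38))
tray (np.float64(46.01), array([ 0.96544797, 92.40686673]), np.float64(0.09))
```

The arm's edges in the scene rows give 49.2°, an angle of about 0.957. The tray's 46.0° gives about 0.89, so I'll raise it by 0.065 and remeasure.

```bash
python3 -m creep '[[[1.5,0.5,0,-0.38,0],[1.5,1,0,-0.73,0],[1.5,1,0,-0.73,0],[1.5,1,0,-0.73,0]]]'
python3 - <<'E'
from h import *
togo([*K,49])
R=np.mean([cam("scene")["img"][:,:,0].astype(float) for _ in range(4)],0)
def track(c0,slope,r0,r1,h):
    a=[]
    for r in range(r0,r1):
        c=c0+slope*(r-r0);k=np.arange(int(c)-h,int(c)+h+1);j=k[R[r,k].argmax()];y=R[r,j-1:j+2];a.append(j+.5*(y[0]-y[2])/(y[0]-2*y[1]+y[2]+1e-9))
    x=np.arange(r0,r1);m=np.polyfit(x,a,1);e=a-np.polyval(m,x);m=np.polyfit(x[abs(e)<.8],np.array(a)[abs(e)<.8],1)
    return np.degrees(np.arctan2(1,m[0])).round(2),e.std().round(2),np.round(a,1).tolist()
print("arm",track(279.4,.87,201,214,2))
for r in(184,192,200,208): print(r,R[r,262:302].astype(int).tolist())
print("tray",track(282.,.87,195,211,3))
E
```

```text
time: 6.02
ee_pos: [543.2, 85.1, 206.6]
ee_rot: [[0.185, 0.983, -0.001], [0.983, -0.185, -0.001], [-0.001, -0.001, -1.0]]
force: [-7.1, -1.5, -4.1]
width: 22.6
finger_force: 60.8
t 6.025 pos [543.2  85.1 206.6] width 22.640785693019723 go cm [-8.28  0.18 15.77] spin 0.004 F [-7.1 -1.5 -4.1] 60.849729180336
arm (np.float64(49.52), np.float64(0.15), [279.4, 280.2, 281.0, 281.7, 282.6, 283.5, 284.6, 285.5, 286.4, 287.2, 287.9, 288.5, 289.3])
184 [19, 18, 19, 19, 18, 20, 32, 54, 82, 110, 129, 138, 134, 120, 94, 63, 36, 20, 13, 14, 15, 14, 14, 16, 14, 16, 18, 16, 15, 16, 15, 14, 15, 15, 18, 29, 47, 64, 78, 92]
192 [19, 19, 21, 19, 19, 19, 20, 20, 21, 28, 36, 39, 36, 38, 54, 81, 109, 129, 137, 134, 119, 94, 63, 35, 16, 13, 13, 15, 15, 15, 16, 16, 18, 18, 16, 17, 15, 16, 28, 48]
200 [19, 21, 19, 19, 20, 20, 20, 21, 20, 18, 21, 28, 40, 54, 65, 74, 82, 83, 71, 51, 37, 53, 80, 107, 127, 136, 132, 117, 93, 62, 34, 16, 13, 14, 14, 19, 35, 54, 67, 69]
208 [20, 22, 20, 19, 22, 19, 21, 21, 21, 21, 20, 21, 19, 20, 19, 21, 21, 22, 28, 40, 54, 66, 77, 85, 84, 73, 51, 37, 51, 77, 105, 126, 133, 130, 115, 89, 58, 34, 50, 83]
tray (np.float64(48.94), np.float64(0.07), [283.1, 283.9, 284.7, 285.5, 286.3, 287.2, 288.1, 289.1, 290.0, 290.8, 291.6, 292.5, 293.4, 294.2, 295.1, 296.1])
```

The tray now reads 0.943 and the arm 0.963, well inside tolerance, with the grip firm and the arm still. I'll hand it in.

```bash
python3 -m creep '[[[1.5,0,0,0,0],[1.5,0,0,0,0],[1.5,0,0,0,0]]]'; python3 -c "
from rig import *
print(close_job())"
```

```text
time: 6.6
ee_pos: [543.2, 85.0, 206.6]
ee_rot: [[0.185, 0.983, -0.001], [0.983, -0.185, -0.0], [-0.001, -0.001, -1.0]]
force: [-6.6, 0.7, -3.4]
width: 22.7
finger_force: 60.8
the job is handed in; nothing more can be done
None
```

I handed the job in at 6.6 s with the gripper holding the tray still at about 0.94–0.96 rad; I measured the index arm at about 0.96 rad, so they should be parallel within the 0.08 rad limit, but no verdict came back.

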